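# Unload the bench shaker

### The arm

A 6-joint arm with a two-finger parallel gripper is mounted at the origin on the work surface. World frame = base frame: x ahead of the robot, y to its left, z up, the work surface at z = 0. Lengths are in mm, angles in rad, forces in N, time in s.
With the tool pointing down it reaches from about 325 to 750 mm from the base axis. Payload 7.6 kg.
Tool frame: the origin (TCP) lies on the centre line of the jaws, within the pads' length; the fingertips stand 14 mm ahead of it and the grasp point (between the pads) lies 5 mm behind it; x points along the fingers, z is the direction in which the jaws open and shut, and the axes are right-handed (so a half turn about x gives the same grasp; the last joint's range is limited). The gripper opens to 85 mm and grips with 20 to 120 N. Pads are 22 mm wide; open, the fingers measure 114 mm over their backs; the gripper's body (76 mm by 85 mm) begins 54 mm behind the grasp point. The pads swing forward as they close: fully open they stand 13 mm farther back than shut.
Start: joints at [1.258, 0.052, 1.401, -0, 1.689, -0.07], TCP at [126.203, 509.625, 245.323] pointing down, gripper open.
Joint ranges: [-2.9, 2.9], [-0.91, 2.17], [0.12, 2.37], [-1.06, 4.2], [0.26, 2.73], [-2.93, 2.93]. Speed limits (rad/s): [2.57, 2.57, 3.01, 3.14, 3.14, 3.14].

### API

Orientations are given as a 3x3 rotation matrix whose columns are the frame's x, y, z axes.
In Python, from rig import env gives the robot as it stands. The module is installed in compiled form; this text tells all that it offers.
- The arm moves only by the shell command python3 -m crank 'ROWS' [OPENING] [FORCE]. ROWS is a JSON object of lists of equal length, an entry for each row: "offset": the shift along the tool's x, y, z scaled (see below), a list of three; "delta_rot": the turn, a rotation vector about the tool's x, y, z scaled (see below), a list of three. A call has 1 to 20 rows; each row is the pose to reach, as a shift and turn from the pose commanded when the call began, along the tool's axes at that moment, turning the shorter way round; what a row does not reach only later rows make up. The controller multiplies each number of a shift by 0.08 m and each number of a turn by 360 degrees. A row lasts 1/12 s, in which the tool goes at most 41.7 mm and 7.16 degrees, less where a joint would pass 70% of its speed; a pose out of reach is approached as far as the arm can. A call with a number of a shift or a turn outside -1 to 1 is refused whole. A call with a gripper value outside its range is refused whole. OPENING is the opening, from 0 (shut) to 1 (fully open), set as the call begins (- or left out, the last holds). The fingers move at their own pace and stop on an object; FORCE is the grip in N (left out, the last holds). Time passes only in rows, so rows that repeat a pose let the fingers close. It gives the time, the measured TCP pose, the force and the opening at its end, in the units of the state.
- env.get_obs(): the state, without advancing time (a new reading comes with each control period).
- env.get_image(name): name is "side" or "top" or "wrist"; returns a dict with "color" (400x640x3 uint8, blue, green, red), "K" (3x3 intrinsics, pixels), "rvec" (rotation vector, rad) and "tvec" (3), from world to camera coordinates, as OpenCV has them. Camera axes: x right, y down, z forward; pixel columns grow to the right and rows downward; lengths in mm; the calibration is good to about 2 mm. A picture is of the moment at which its call begins. There is no depth.
- env.close_job(): hands the job in, once; it reports no verdict.
Trained networks look in the newest picture that a camera, given by its name, has taken for a name from the list of things; names that differ only in an ending like _2 or _b are one class to them, and where a whole thing is asked for, a point or a joint stands for the part that bears it (a point fixed in the world has none). Each returns a list of dicts, best first, with "p" (0 to 1); they miss things now and then, are a little off and sometimes report something else, mostly with a low value. They report only what shows in the picture. A call takes as long as a camera call. They do not tell look-alikes from the thing itself.
- env.spot_in(camera, label): "at" ([x, y, z] in mm, in world coordinates, good to about 4 mm: the middle of the surface that is visible of it).
The state is a dict: "t": time; "q": joint angles; "qd": joint speeds; "joint_torque": joint torques, N m; "position": TCP position; "tool_rot": TCP orientation; "force": force on the tool from outside, world axes, zero at the start; "moment": the same for the moment, N m; "width": opening from 0.0 (shut) to 1.0 (fully open).
Only numpy, scipy, OpenCV 4.12 (cv2) and the standard library are available. Lean on these libraries where they do the work, as an engineer would, in place of code of your own. Each camera call takes 0.05 s, during which the arm holds its last target. There are 200 camera calls.

### The job

Lift the hold-down plate straight up off the shaker's two dowels, keeping it level so that it does not bind, and lay it flat along the middle of the blue mat. Then take every sample case off the shaker, gripping the thin-walled cases lightly, and stack them flat, either face up, in one square column on the middle of the steel tray. Leave the tip box, jar and beaker alone.

Things in the scene. Friction and masses are not known exactly. Their poses are not given: they have to be found in the camera images.
- plate_handle (a point): Centre of the handle bar of the loose hold-down plate, 37 mm above the plate's underside, 29 mm above its top, over its centre of mass. The aluminium bar is 12 mm wide (x), 76 mm long (y), 14 mm high; its underside is 22 mm above the plate, on two posts that leave 52 mm free between them. z up.
- plate_base (a point): Centre of the underside of the hold-down plate: flat grey plastic, 110 (x) x 286 (y, long axis) x 8 mm, about 0.36 kg, same after half a turn. It starts on the shaker's two dowels, over the cases. Through holes 11 mm across lie at y = +130 and -130 mm.
- deck (a point): Centre of the black rubber deck on the fixed white shaker (210 mm along x, 310 mm along y, deck 50 mm above the bench), z up. Six case places: x = -50 or +50, y = -84, 0 or +84 mm, each case within a few mm and degrees. Shoulder blocks 50 (x) x 22 (y) mm, 34 mm high, stand at x = 0, y = +130 and -130 mm.
- seat (a point): On the shaker, 34 mm above the deck's centre, same axes: where the centre of the plate's underside lies while seated on the shoulder blocks. From the blocks, at y = +130 and -130 mm, two fixed upright steel dowels, 10 mm across, rise 22 mm (the last 3 mm tapered), through the plate and 14 mm above its top.
- mat_top (a point): Centre of the top of the blue parking mat (130 mm along its x, 306 mm along its y, 4 mm thick, fixed to the bench, flat) on which the hold-down plate is laid, plate long axis (y) along mat long axis (y), either way round.
- tray_top (a point): Centre of the top of the steel stacking tray (108 mm along its x, 72 mm along its y, 6 mm thick, no rim, fixed to the bench), with a darker rectangle 72 x 48 mm on it where the column of cases stands; case long axis (x) along tray x, either way round.
- tipbox: Bystander: closed box of pipette tips, 90 x 120 x 60 mm, beyond the shaker. Origin at the centre of its underside.
- jar: Bystander: amber jar, 60 mm across, 85 mm high, beyond the shaker. Origin at the centre of its underside.
- beaker: Bystander: small glass beaker, 64 mm across, 80 mm high, on the bench at the robot's right. Origin at the centre of its underside.
- case1_mid (a point): Centre of a closed thin-walled sample case (two like blue shells, white seam), 68 (x) x 44 (y) x 28 mm high, about 0.08 kg, z through its broad faces. All are alike and may lie either face up; 4 to 6 of them are present (absent: None). Starts flat in a place on the shaker deck, under the plate. Grip it lightly, with less than 35 N per finger, across its 44 mm width or, if crowded, its 68 mm length.
- case2_mid (a point): Centre of a closed thin-walled sample case (two like blue shells, white seam), 68 (x) x 44 (y) x 28 mm high, about 0.08 kg, z through its broad faces. All are alike and may lie either face up; 4 to 6 of them are present (absent: None). Starts flat in a place on the shaker deck, under the plate. Grip it lightly, with less than 35 N per finger, across its 44 mm width or, if crowded, its 68 mm length.
- case3_mid (a point): Centre of a closed thin-walled sample case (two like blue shells, white seam), 68 (x) x 44 (y) x 28 mm high, about 0.08 kg, z through its broad faces. All are alike and may lie either face up; 4 to 6 of them are present (absent: None). Starts flat in a place on the shaker deck, under the plate. Grip it lightly, with less than 35 N per finger, across its 44 mm width or, if crowded, its 68 mm length.
- case4_mid (a point): Centre of a closed thin-walled sample case (two like blue shells, white seam), 68 (x) x 44 (y) x 28 mm high, about 0.08 kg, z through its broad faces. All are alike and may lie either face up; 4 to 6 of them are present (absent: None). Starts flat in a place on the shaker deck, under the plate. Grip it lightly, with less than 35 N per finger, across its 44 mm width or, if crowded, its 68 mm length.
- case5_mid (a point): Centre of a closed thin-walled sample case (two like blue shells, white seam), 68 (x) x 44 (y) x 28 mm high, about 0.08 kg, z through its broad faces. All are alike and may lie either face up; 4 to 6 of them are present (absent: None). Starts flat in a place on the shaker deck, under the plate. Grip it lightly, with less than 35 N per finger, across its 44 mm width or, if crowded, its 68 mm length.
- case6_mid (a point): Centre of a closed thin-walled sample case (two like blue shells, white seam), 68 (x) x 44 (y) x 28 mm high, about 0.08 kg, z through its broad faces. All are alike and may lie either face up; 4 to 6 of them are present (absent: None). Starts flat in a place on the shaker deck, under the plate. Grip it lightly, with less than 35 N per finger, across its 44 mm width or, if crowded, its 68 mm length.
Mind the look-alikes: they are no part of the job. What is shaped like the part that bears case1_mid but green, orange or yellow is not meant.

How it is judged:
By the outcome, as a careful person would: the job done as asked, in the order asked, and still so for the second after the job is handed in, with the robot touching nothing.
Of case1, case2, case3, case4, case5, case6 only 4 to 6 are there at a start; the rules pass over those that are not, and their reading is None.
At some moment in a run one of case1, case2, case3, case4, case5, case6 may be knocked a few centimetres aside while the robot is not near it.
It also fails if it takes over 210 s, if anything falls off the work surface, if the arm or the gripper's body presses on something with over 40 N, if the wrist force passes 120 N, or if a joint passes its speed limit or range.

## Working session

There is one attempt and no reset: what is moved stays moved. The work goes in short steps, Python scripts to look and compute and a shell command to move; the robot and the scene stay as the last step left them, time stands still between calls to the robot, and variables do not carry over. Pictures are saved under pics/ and viewed, about 12 in all and at most 16, crops included, and the job is handed in when it is done.

```bash
mkdir -p pics; cat > h.py <<'E'
import numpy as np,cv2
from rig import env
def cam(n,save=None):
    d=env.get_image(n)
    if save: cv2.imwrite('pics/'+save,d['color'])
    return d
def ray(d,u,v,z):
    R=cv2.Rodrigues(np.array(d['rvec'],float))[0];t=np.array(d['tvec'],float).ravel()
    r=R.T@np.linalg.inv(d['K'])@np.array([u,v,1.]);c=-R.T@t
    return c+r*(z-c[2])/r[2]
def proj(d,P):
    return cv2.projectPoints(np.array(P,float).reshape(-1,1,3),np.array(d['rvec'],float),np.array(d['tvec'],float),np.array(d['K'],float),None)[0].reshape(-1,2)
E
python3 - <<'E'
from h import *
o=env.get_obs();print(o['t'],o['position'],np.round(o['tool_rot'],3).tolist(),o['force'],o['width'])
for c in('top','side'):
    d=cam(c,c+'1.png')
    for l in ('plate_handle','plate_base','deck','mat_top','tray_top','case1_mid','tipbox','jar','beaker'):
        print(c,l,[(np.round(x['at']).tolist(),round(x['p'],2)) for x in env.spot_in(c,l)][:7])
E
```

```text
0.0 [126.11138398 509.33324419 244.48755559] [[-0.0, -0.971, 0.24], [-0.001, 0.24, 0.971], [-1.0, 0.0, -0.002]] [ 0.30937623 -0.21362121  0.1357907 ] 1.000589144499986
top plate_handle [([509.0, -12.0, 94.0], 0.78), ([753.0, 79.0, 60.0], 0.44)]
top plate_base [([511.0, -8.0, 90.0], 0.95), ([752.0, 78.0, 60.0], 0.7), ([455.0, -94.0, 76.0], 0.65)]
top deck [([462.0, -6.0, 50.0], 0.78), ([512.0, -8.0, 89.0], 0.5)]
top mat_top [([507.0, -292.0, 2.0], 0.65)]
top tray_top [([496.0, 320.0, 6.0], 0.96)]
top case1_mid [([452.0, -95.0, 74.0], 0.71), ([315.0, -145.0, 27.0], 0.67), ([266.0, -265.0, 25.0], 0.67), ([353.0, 214.0, 24.0], 0.6)]
top tipbox [([753.0, 79.0, 59.0], 0.89)]
top jar [([734.0, -111.0, 85.0], 0.79), ([512.0, -12.0, 90.0], 0.57)]
top beaker [([302.0, -444.0, 43.0], 0.8)]
side plate_handle [([511.0, 33.0, 94.0], 0.83), ([436.0, 82.0, 81.0], 0.26)]
side plate_base [([512.0, 33.0, 89.0], 0.59), ([438.0, 82.0, 82.0], 0.47)]
side deck [([478.0, 126.0, 47.0], 0.84)]
side mat_top [([469.0, -296.0, 5.0], 0.79)]
side tray_top [([494.0, 318.0, 8.0], 0.86), ([306.0, -413.0, 59.0], 0.66)]
side case1_mid [([317.0, -134.0, 28.0], 0.79), ([352.0, 222.0, 27.0], 0.71), ([264.0, -252.0, 25.0], 0.58), ([453.0, -76.0, 76.0], 0.48), ([511.0, 33.0, 90.0], 0.45)]
side tipbox [([746.0, 103.0, 60.0], 0.92), ([510.0, 34.0, 90.0], 0.15)]
side jar [([736.0, -91.0, 57.0], 0.8)]
side beaker [([305.0, -414.0, 61.0], 0.68)]
```

View pics/top1.png

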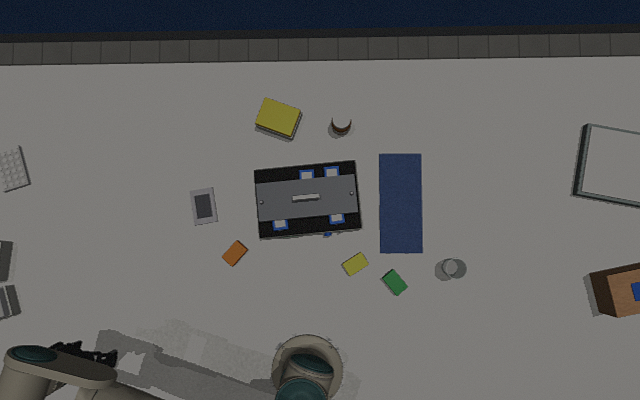

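View pics/side1.png

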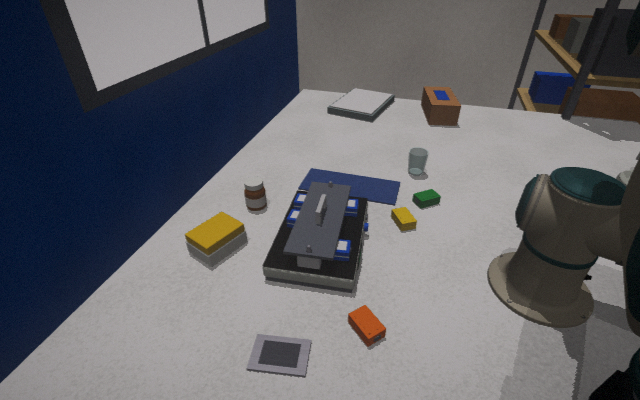

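Top view: the plate is on the shaker at about (306,197), with four case corners showing at (307,174), (331,172), (280,224) and (336,218). The mat is at (400,203), the tray at (203,206), and the decoys are orange, yellow and green. The side view agrees. I'll move over the tray, then the shaker, for wrist views.

```bash
python3 -m crank '{"offset":[[-1,-1,-0.24],[-1,-1,-0.24],[-1,-1,-0.24],[-1,-1,-0.24],[-1,-1,-0.24],[-1,-1,-0.24],[-1,-1,-0.24],[-1,-1,-0.24],[-1,-1,-0.24],[-1,-1,-0.24],[-1,-1,-0.24],[-1,-1,-0.24]],"delta_rot":[[0.211,0,0],[0.211,0,0],[0.211,0,0],[0.211,0,0],[0.211,0,0],[0.211,0,0],[0.211,0,0],[0.211,0,0],[0.211,0,0],[0.211,0,0],[0.211,0,0],[0.211,0,0]]}'
for i in 1 2 3; do python3 -m crank '{"offset":[[0,-0.47,0.93],[0,-0.47,0.93],[0,-0.47,0.93]],"delta_rot":[[0,0,0],[0,0,0],[0,0,0]]}'; done
python3 - <<'E'
from h import *
o=env.get_obs();print(o['t'],o['position'],np.round(o['tool_rot'],3).tolist(),o['force'])
d=cam('wrist','w1.png');R=cv2.Rodrigues(np.array(d['rvec']))[0];print(-R.T@np.array(d['tvec']).ravel(),R[2],d['K'])
E
```

```text
t: 2.0
position: [199.2, 471.8, 325.3]
tool_rot: [[0.0, 0.0, 1.0], [0.0, 1.0, -0.0], [-1.0, 0.0, 0.0]]
force: [0.1, 0.5, 0.2]
width: 1.003
t: 2.25
position: [278.3, 431.7, 325.0]
tool_rot: [[0.002, 0.0, 1.0], [-0.002, 1.0, -0.0], [-1.0, -0.002, 0.002]]
force: [0.5, -0.1, 0.7]
width: 0.997
t: 2.5
position: [353.0, 393.7, 324.6]
tool_rot: [[0.001, 0.001, 1.0], [-0.002, 1.0, -0.001], [-1.0, -0.002, 0.001]]
force: [-0.1, 0.0, -0.1]
width: 0.999
t: 2.75
position: [427.3, 356.0, 324.2]
tool_rot: [[0.0, 0.001, 1.0], [-0.002, 1.0, -0.001], [-1.0, -0.002, 0.0]]
force: [-0.9, 0.1, 0.7]
width: 1.0
2.75 [427.31580259 356.01438656 324.18035577] [[0.0, 0.001, 1.0], [-0.002, 1.0, -0.001], [-1.0, -0.002, 0.0]] [-0.92240887  0.13926602  0.66959376]
[426.47417332 421.39374588 452.10353535] [ 5.54662469e-04 -2.60784114e-01 -9.65396985e-01] [[351.58657992   0.         319.40170171]
 [  0.         351.58657992 197.50092777]
 [  0.           0.           1.        ]]
```

View pics/w1.png

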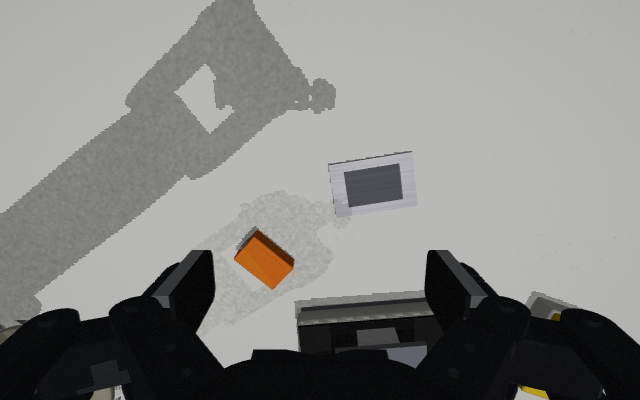

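Wrist view: the tray's dark rectangle has corners near (344,173), (401,164), (404,198) and (349,207). The orange decoy is at (264,258). Now I'll move over the shaker.

```bash
cat >> h.py <<'E'
def rect(mask,d,z,n=1,amin=60):
    cs=cv2.findContours(mask.astype(np.uint8),cv2.RETR_EXTERNAL,cv2.CHAIN_APPROX_NONE)[0]
    out=[]
    for c in sorted(cs,key=cv2.contourArea)[::-1][:n]:
        if cv2.contourArea(c)<amin: continue
        P=np.array([ray(d,u,v,z)[:2] for u,v in c.reshape(-1,2)],np.float32)
        (x,y),(w,h),a=cv2.minAreaRect(P)
        if w<h: w,h,a=h,w,a-90
        out.append([round(float(q),1) for q in (x,y,w,h,(a+90)%180-90)]+[c.reshape(-1,2).mean(0).round().tolist()])
    return out
def obs():
    o=env.get_obs();print('t',round(o['t'],2),'pos',np.round(o['position'],1),'z',np.round(o['tool_rot'][:,2] if hasattr(o['tool_rot'],'shape') else np.array(o['tool_rot'])[:,2],3),'F',np.round(o['force'],1),'w',round(o['width'],3));return o
E
python3 - <<'E'
from h import *
d=cam('wrist');g=cv2.cvtColor(d['color'],cv2.COLOR_BGR2GRAY)
m=np.zeros_like(g);m[145:220,320:425]=1
print(rect((g<130)&(m>0),d,6)); 
hsv=cv2.cvtColor(d['color'],cv2.COLOR_BGR2HSV);print(g[185,370],g[185,340],g[185,310],d['color'][185,340],d['color'][185,310])
print(env.spot_in('wrist','tray_top'))
E
for i in 1 2 3 4 5; do python3 -m crank '{"offset":[[0,-1,0.13],[0,-1,0.13],[0,-1,0.13]],"delta_rot":[[0,0,0],[0,0,0],[0,0,0]]}' >/dev/null; done
python3 -m crank '{"offset":[[-1,-0.2,0],[-1,-0.2,0],[-1,-0.2,0],[-1,-0.2,0]],"delta_rot":[[0,0,0],[0,0,0],[0,0,0],[0,0,0]]}'
python3 - <<'E'
from h import *
obs();d=cam('wrist','w2.png')
E
```

```text
[[496.8, 317.2, 72.1, 48.5, 9.1, [375.0, 186.0]]]
80 175 185 [180 173 176] [183 185 185]
[{'at': [494.6, 320.0, 2.5], 'p': 0.73}]
t: 4.48
position: [476.0, -55.3, 408.2]
tool_rot: [[0.006, -0.004, 1.0], [-0.001, 1.0, 0.004], [-1.0, -0.001, 0.006]]
force: [0.7, 0.2, -0.3]
width: 1.0
t 4.48 pos [476.  -55.3 408.2] z [1.    0.004 0.006] F [ 0.7  0.2 -0.3] w 1.0
```

View pics/w2.png

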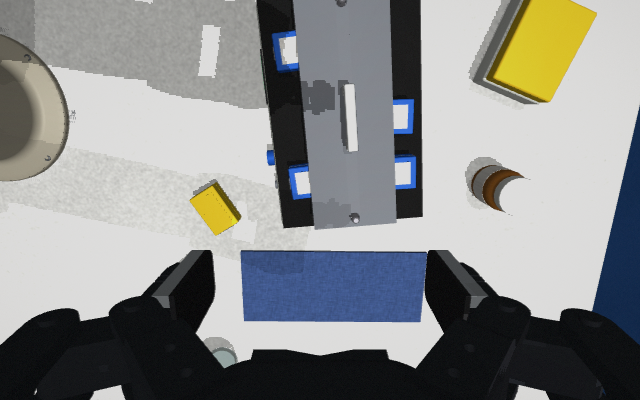

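Wrist view: the handle bar runs from (347,85) to (352,151), the dowels are at about (341,2) and (354,217), and four cases poke out from under the plate. The mat is partly visible at (335,285). I'll measure these, and get the mat from the top image.

```bash
cat > m.py <<'E'
from h import *
d=cam('wrist');im=d['color'];g=cv2.cvtColor(im,cv2.COLOR_BGR2GRAY)
m=np.zeros_like(g);m[75:160,335:365]=1
print('handle',rect((g>165)&(m>0),d,128))
m=np.zeros_like(g);m[0:232,285:402]=1
pl=(abs(im[:,:,0].astype(int)-im[:,:,2])<40)&(g>75)&(m>0)
print('plate',rect(pl,d,92))
print('dowels',ray(d,341,1,106),ray(d,354.5,217,106))
for c in ('top',):
    d=cam(c);h=cv2.cvtColor(d['color'],cv2.COLOR_BGR2HSV);m=np.zeros_like(h[:,:,0]);m[140:270,370:435]=1
    print('mat',rect((m>0)&(h[:,:,1]>90)&(h[:,:,0]>95)&(h[:,:,0]<130),d,4))
    m=np.zeros_like(m);m[150:250,245:370]=1;g=d['color'].max(2)
    print('deck',rect((m>0)&(g<45),d,50))
print(im[60,330],im[60,300])
E
python3 m.py
```

```text
handle [[512.5, -6.3, 74.5, 10.9, -84.9, [352.0, 118.0]]]
plate [[507.3, -15.8, 277.8, 155.0, -89.8, [343.0, 121.0]]]
dowels [498.7514697  118.44816842 106.        ] [ 520.94009809 -130.37997415  106.        ]
mat [[500.8, -289.5, 301.8, 127.2, -0.2, [400.0, 203.0]]]
deck [[429.3, 3.6, 176.4, 98.1, 64.6, [302.0, 223.0]]]
[142 135 131] [140 133 131]
```

```bash
for i in 1 2; do python3 -m crank '{"offset":[[1,0.31,0.22],[1,0.31,0.22],[1,0.31,0.22]],"delta_rot":[[-0.007,0,0],[-0.007,0,0],[-0.007,0,0]]}' >/dev/null; done
python3 -m crank '{"offset":[[0.3,0,0],[0.3,0,0],[0.3,0,0],[0.3,0,0]],"delta_rot":[[0,0,0],[0,0,0],[0,0,0],[0,0,0]]}' >/dev/null
python3 - <<'E'
from h import *
obs();d=cam('wrist','w3.png');im=d['color']
print('proj handle ends @512.5,-6.3',proj(d,[[512.5+.089*s*38,-6.3-.996*s*38,128] for s in(-1,0,1)]).round(1).tolist())
E
```

```text
t 5.47 pos [510.1  -6.3 223.8] z [0.996 0.09  0.003] F [ 0.7 -0.7  0.9] w 1.001
proj handle ends @512.5,-6.3 [[324.0, 147.9], [323.8, 205.3], [323.6, 258.1]]
```

View pics/w3.png

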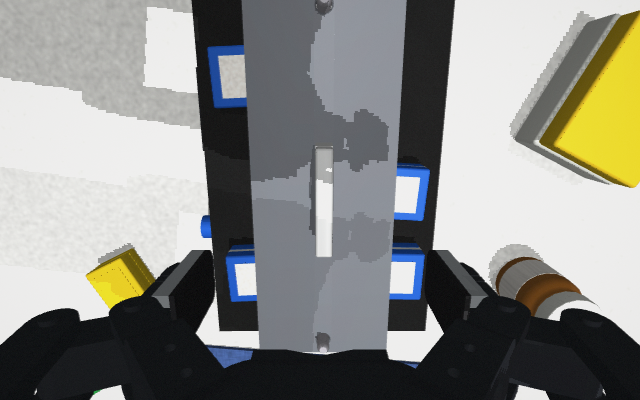

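Wrist view: the handle spans (324,147) to (324,257), matching my projection. Four cases show, at places (-,+), (-,-), (+,0) and (+,-). I'll descend and grip the bar.

```bash
python3 -m crank '{"offset":[[0.35,0,0.03],[0.7,0,0.03],[0.9,0,0.03],[0.9,0,0.03]],"delta_rot":[[0,0,0],[0,0,0],[0,0,0],[0,0,0]]}' >/dev/null
python3 -m crank '{"offset":[[0.2,0,0],[0.35,0,0],[0.45,0,0],[0.45,0,0],[0.45,0,0]],"delta_rot":[[0,0,0],[0,0,0],[0,0,0],[0,0,0],[0,0,0]]}'
python3 -m crank '{"offset":[[0,0,0],[0,0,0],[0,0,0],[0,0,0],[0,0,0],[0,0,0],[0,0,0],[0,0,0],[0,0,0],[0,0,0],[0,0,0],[0,0,0]],"delta_rot":[[0,0,0],[0,0,0],[0,0,0],[0,0,0],[0,0,0],[0,0,0],[0,0,0],[0,0,0],[0,0,0],[0,0,0],[0,0,0],[0,0,0]]}' 0 80
```

```text
t: 6.27
position: [512.2, -5.8, 113.8]
tool_rot: [[0.0, -0.09, 0.996], [0.0, 0.996, 0.09], [-1.0, 0.0, 0.0]]
force: [0.1, 0.9, 0.7]
width: 1.003
t: 7.27
position: [512.4, -5.8, 113.6]
tool_rot: [[0.001, -0.09, 0.996], [0.0, 0.996, 0.09], [-1.0, -0.0, 0.001]]
force: [3.7, 0.2, 1.4]
width: 0.13
```

```bash
python3 -m crank '{"offset":[[-0.03,0,0],[-0.06,0,0],[-0.09,0,0],[-0.12,0,0],[-0.15,0,0],[-0.18,0,0],[-0.21,0,0],[-0.24,0,0],[-0.27,0,0],[-0.3,0,0],[-0.33,0,0],[-0.36,0,0],[-0.39,0,0],[-0.42,0,0],[-0.45,0,0],[-0.45,0,0]],"delta_rot":[[0,0,0],[0,0,0],[0,0,0],[0,0,0],[0,0,0],[0,0,0],[0,0,0],[0,0,0],[0,0,0],[0,0,0],[0,0,0],[0,0,0],[0,0,0],[0,0,0],[0,0,0],[0,0,0]]}'
python3 -m crank '{"offset":[[-0.2,0,0],[-0.5,0,0],[-0.8,0,0],[-1,0,0],[-1,0,0]],"delta_rot":[[0,0,0],[0,0,0],[0,0,0],[0,0,0],[0,0,0]]}'
python3 - <<'E'
from h import *
obs();d=cam('wrist','w4.png');cam('side','s4.png')
E
```

```text
t: 8.6
position: [512.2, -5.8, 150.0]
tool_rot: [[0.001, -0.09, 0.996], [-0.0, 0.996, 0.09], [-1.0, -0.0, 0.001]]
force: [-0.0, 1.0, -3.0]
width: 0.126
t: 9.02
position: [513.4, -5.9, 233.6]
tool_rot: [[0.007, -0.09, 0.996], [-0.001, 0.996, 0.09], [-1.0, -0.001, 0.007]]
force: [1.6, 0.7, -2.7]
width: 0.123
t 9.02 pos [513.4  -5.9 233.6] z [0.996 0.09  0.007] F [ 1.6  0.7 -2.7] w 0.123
```

View pics/s4.png

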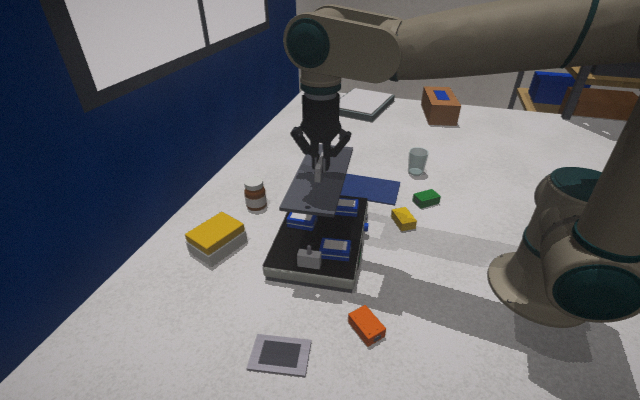

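Side view: the plate hangs level, clear of the dowels (shoulder block at (309,258)), and the cases stayed on the deck. Now I'll carry it to the mat, whose long axis runs along world x, turning it about 95°.

```bash
python3 -m crank '{"offset":[[0,0,0],[0,-0.05,0],[0,-0.1,0],[0,-0.15,0],[0,-0.2,0],[0,-0.3,0],[0,-0.4,0],[0,-0.5,0],[0,-0.6,0],[0,-0.7,0],[0,-0.8,0],[0,-0.9,0],[0,-1,0],[0,-1,0],[0,-1,0],[0,-1,0],[0,-1,0],[0,-1,0],[0,-1,0],[0,-1,0]],"delta_rot":[[0.005,0,0],[0.015,0,0],[0.03,0,0],[0.045,0,0],[0.06,0,0],[0.075,0,0],[0.09,0,0],[0.105,0,0],[0.12,0,0],[0.135,0,0],[0.15,0,0],[0.165,0,0],[0.18,0,0],[0.195,0,0],[0.21,0,0],[0.225,0,0],[0.24,0,0],[0.255,0,0],[0.2645,0,0],[0.2645,0,0]]}'
for i in 1 2; do python3 -m crank '{"offset":[[0,-0.02,0.25],[0,-0.05,0.5],[0,-0.08,0.75],[0,-0.08,1]],"delta_rot":[[0,0,0],[0,0,0],[0,0,0],[0,0,0]]}' >/dev/null;done
python3 -m crank '{"offset":[[0.2,-0.02,0.2],[0.5,-0.05,0.4],[0.7,-0.08,0.5],[0.9,-0.08,0.55],[1,-0.08,0.55],[1,-0.08,0.55],[1,-0.08,0.55],[1,-0.08,0.55]],"delta_rot":[[0,0,0],[0,0,0],[0,0,0],[0,0,0],[0,0,0],[0,0,0],[0,0,0],[0,0,0]]}'
python3 - <<'E'
from h import *
obs();d=cam('wrist','w5.png')
E
```

```text
t: 10.78
position: [518.5, -85.3, 226.9]
tool_rot: [[-0.004, 1.0, -0.003], [0.001, -0.003, -1.0], [-1.0, -0.004, -0.001]]
force: [-0.5, -0.2, -3.0]
width: 0.127
t: 12.12
position: [500.4, -289.2, 150.3]
tool_rot: [[0.001, 1.0, 0.0], [-0.001, 0.0, -1.0], [-1.0, 0.001, 0.001]]
force: [1.0, -0.2, -3.3]
width: 0.126
t 12.12 pos [ 500.4 -289.2  150.3] z [ 0.    -1.     0.001] F [ 1.  -0.2 -3.3] w 0.126
```

View pics/w5.png

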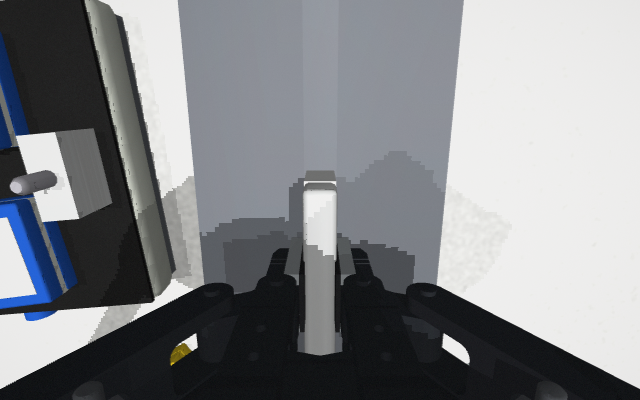

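Wrist view: the plate is held straight and centred at (320,190), hiding the mat. I'll lower it.

```bash
python3 -m crank '{"offset":[[0.2,0,0],[0.4,0,0],[0.6,0,0],[0.8,0,0],[1,0,0],[1,0,0]],"delta_rot":[[0,0,0],[0,0,0],[0,0,0],[0,0,0],[0,0,0],[0,0,0]]}' >/dev/null
python3 -m crank '{"offset":[[0.08,0,0],[0.16,0,0],[0.24,0,0],[0.3,0,0],[0.34,0,0],[0.38,0,0],[0.41,0,0],[0.44,0,0],[0.455,0,0],[0.455,0,0]],"delta_rot":[[0,0,0],[0,0,0],[0,0,0],[0,0,0],[0,0,0],[0,0,0],[0,0,0],[0,0,0],[0,0,0],[0,0,0]]}'
```

```text
t: 13.5
position: [500.0, -289.6, 33.5]
tool_rot: [[0.0, 1.0, -0.001], [-0.0, -0.001, -1.0], [-1.0, 0.0, 0.0]]
force: [-2.3, 0.0, 1.7]
width: 0.123
```

```bash
python3 -m crank '{"offset":[[0,0,0],[0,0,0],[0,0,0],[0,0,0],[0,0,0],[0,0,0]],"delta_rot":[[0,0,0],[0,0,0],[0,0,0],[0,0,0],[0,0,0],[0,0,0]]}' 1
python3 -m crank '{"offset":[[-0.2,0,0],[-0.5,0,0],[-1,0,0],[-1,0,0]],"delta_rot":[[0,0,0],[0,0,0],[0,0,0],[0,0,0]]}' >/dev/null
python3 -m crank '{"offset":[[-1,0,-0.8],[-1,0,-0.8],[-1,0,-0.8]],"delta_rot":[[0,0,0],[0,0,0],[0,0,0]]}' >/dev/null
python3 -m crank '{"offset":[[-1,-0.5,-1],[-1,-0.5,-1],[-1,-0.5,-1]],"delta_rot":[[0,0,0],[0,0,0],[0,0,0]]}' >/dev/null
python3 -m crank '{"offset":[[-1,-0.5,-1],[-1,-0.5,-1],[-1,-0.5,-1]],"delta_rot":[[0,0,0],[0,0,0],[0,0,0]]}' >/dev/null
python3 -m crank '{"offset":[[0,-0.5,-0.6],[0,-0.5,-0.6],[0,-0.5,-0.6]],"delta_rot":[[0,0,0],[0,0,0],[0,0,0]]}' 
python3 - <<'E'
from h import *
obs();d=cam('wrist','w6.png');t=cam('top','t6.png')
for c in('wrist','top'): print([(np.round(x['at']).tolist(),round(x['p'],2)) for x in env.spot_in(c,'case1_mid')])
E
```

```text
t: 14.0
position: [499.9, -289.5, 32.9]
tool_rot: [[0.0, 1.0, -0.001], [-0.0, -0.001, -1.0], [-1.0, 0.0, 0.0]]
force: [0.8, 0.8, 0.2]
width: 0.961
t: 15.33
position: [378.6, -15.1, 354.6]
tool_rot: [[0.004, 1.0, 0.002], [0.0, 0.002, -1.0], [-1.0, 0.004, -0.0]]
force: [0.4, -0.2, 0.5]
width: 1.002
t 15.33 pos [378.6 -15.1 354.6] z [ 0.002 -1.    -0.   ] F [ 0.4 -0.2  0.5] w 1.002
[([470.0, -92.0, 79.0], 0.91), ([322.0, -151.0, 25.0], 0.91), ([268.0, -262.0, 25.0], 0.57)]
[([314.0, -145.0, 23.0], 0.83), ([572.0, -84.0, 79.0], 0.74), ([263.0, -263.0, 25.0], 0.72), ([470.0, -91.0, 74.0], 0.67), ([352.0, 214.0, 23.0], 0.6), ([493.0, -290.0, 13.0], 0.23)]
```

View pics/w6.png

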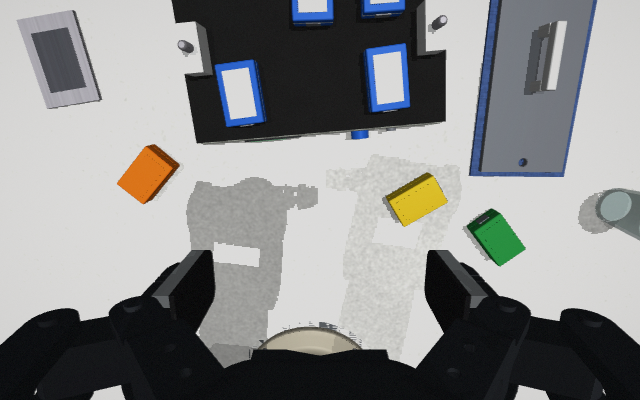

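View pics/t6.png

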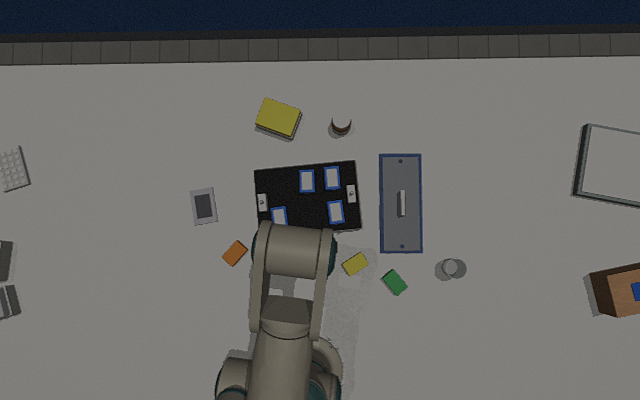

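Both views: the plate lies centred on the mat at (402,203) in the top image. Exactly four cases remain, at top-image (307,181), (332,178), (280,216) and (336,212). I'll move forward and measure all four.

```bash
python3 -m crank '{"offset":[[0,1,0],[0,1,0],[0,1,0],[0,1,0],[0,1,0]],"delta_rot":[[0,0,0],[0,0,0],[0,0,0],[0,0,0],[0,0,0]]}' >/dev/null
cat > cases.py <<'E'
from h import *
import sys
obs();name=sys.argv[1];z=float(sys.argv[2]);d=cam(name);im=d['color'].astype(int)
bl=((im[:,:,0]-im[:,:,2]>60)&(im[:,:,0]>100)).astype(np.uint8)
cs,hi=cv2.findContours(bl,cv2.RETR_CCOMP,cv2.CHAIN_APPROX_NONE)
for c,h in zip(cs,hi[0]):
    if h[3]>=0 and cv2.contourArea(c)>30:
        m=np.zeros(bl.shape,np.uint8);cv2.drawContours(m,[c],-1,1,-1)
        print('label',rect(m,d,z,1,30))
E
python3 cases.py wrist 78; python3 cases.py top 78
```

```text
t 15.95 pos [460.4 -18.1 352.1] z [-0.002 -1.    -0.   ] F [-0.2 -0.5  0.3] w 0.999
label [[454.8, 73.9, 54.2, 32.2, 7.5, [240.0, 165.0]]]
label [[471.3, -90.2, 54.0, 32.5, 7.9, [383.0, 151.0]]]
label [[563.0, -6.6, 53.7, 32.1, 1.9, [308.0, 66.0]]]
label [[571.7, -80.1, 53.8, 32.1, 2.9, [377.0, 57.0]]]
label [[502.5, -249.5, 246.6, 100.8, -0.1, [528.0, 112.0]]]
t 16.0 pos [460.  -18.  353.1] z [-0.002 -1.     0.   ] F [ 0.2 -0.1  0.6] w 0.998
```

```bash
python3 -m crank '{"offset":[[1,-0.07,-1],[1,-0.07,-1],[1,-0.07,-1],[1,-0.07,-1]],"delta_rot":[[-0.0211,0,0],[-0.0211,0,0],[-0.0211,0,0],[-0.0211,0,0]]}' 0.72 25 >/dev/null
python3 -m crank '{"offset":[[1,0,-0.15],[1,0,-0.15],[1,0,-0.15]],"delta_rot":[[0,0,0],[0,0,0],[0,0,0]]}' >/dev/null
python3 -m crank '{"offset":[[0.5,0,0],[0.5,0,0],[0.5,0,0],[0.5,0,0],[0.5,0,0]],"delta_rot":[[0,0,0],[0,0,0],[0,0,0],[0,0,0],[0,0,0]]}'
```

```text
t: 17.05
position: [454.5, 74.3, 156.4]
tool_rot: [[0.005, 0.991, 0.131], [0.0, 0.131, -0.991], [-1.0, 0.005, 0.0]]
force: [0.4, 0.2, -0.3]
width: 0.724
```

```bash
python3 -m crank '{"offset":[[0.3,0,0],[0.6,0,0],[0.8,0,0],[0.8,0,0]],"delta_rot":[[0,0,0],[0,0,0],[0,0,0],[0,0,0]]}' >/dev/null
python3 -m crank '{"offset":[[0.1,0,0],[0.2,0,0],[0.31,0,0],[0.31,0,0],[0.31,0,0]],"delta_rot":[[0,0,0],[0,0,0],[0,0,0],[0,0,0],[0,0,0]]}'
python3 -m crank '{"offset":[[0,0,0],[0,0,0],[0,0,0],[0,0,0],[0,0,0],[0,0,0],[0,0,0],[0,0,0],[0,0,0]],"delta_rot":[[0,0,0],[0,0,0],[0,0,0],[0,0,0],[0,0,0],[0,0,0],[0,0,0],[0,0,0],[0,0,0]]}' 0 25
python3 -m crank '{"offset":[[-0.2,0,0],[-0.5,0,0],[-0.8,0,0],[-1,0,0],[-1,0,0]],"delta_rot":[[0,0,0],[0,0,0],[0,0,0],[0,0,0],[0,0,0]]}'
```

```text
t: 17.8
position: [452.9, 74.5, 64.0]
tool_rot: [[-0.0, 0.991, 0.131], [0.0, 0.131, -0.991], [-1.0, -0.0, -0.0]]
force: [0.3, 0.2, 0.3]
width: 0.72
t: 18.55
position: [453.4, 74.6, 64.8]
tool_rot: [[0.001, 0.991, 0.131], [0.0, 0.131, -0.991], [-1.0, 0.001, -0.0]]
force: [-0.3, 0.8, 6.1]
width: 0.512
t: 18.97
position: [454.5, 74.6, 147.4]
tool_rot: [[0.006, 0.991, 0.131], [0.001, 0.131, -0.991], [-1.0, 0.006, 0.0]]
force: [1.0, 1.0, -0.2]
width: 0.508
```

```bash
for i in 1 2 3; do python3 -m crank '{"offset":[[0,0.08,-0.25],[0,0.15,-0.5],[0,0.25,-0.8],[0,0.3,-0.98]],"delta_rot":[[-0.0015,0,0],[-0.0015,0,0],[-0.0015,0,0],[-0.0015,0,0]]}' >/dev/null; done
python3 -m crank '{"offset":[[0.3,0,0],[0.6,0,0],[1,0,0],[1,0,0],[1,0,0]],"delta_rot":[[0,0,0],[0,0,0],[0,0,0],[0,0,0],[0,0,0]]}'
```

```text
t: 20.38
position: [489.7, 316.5, 61.7]
tool_rot: [[-0.005, 0.987, 0.159], [-0.003, 0.159, -0.987], [-1.0, -0.005, 0.002]]
force: [0.5, 0.4, -0.5]
width: 0.511
```

```bash
python3 -m crank '{"offset":[[0.1,0.06,0],[0.2,0.06,0],[0.3,0.06,0],[0.35,0.06,0],[0.4,0.06,0],[0.42,0.06,0],[0.42,0.06,0],[0.42,0.06,0]],"delta_rot":[[0,0,0],[0,0,0],[0,0,0],[0,0,0],[0,0,0],[0,0,0],[0,0,0],[0,0,0]]}'
```

```text
t: 21.05
position: [496.0, 318.3, 30.7]
tool_rot: [[0.0, 0.987, 0.159], [0.0, 0.159, -0.987], [-1.0, 0.0, -0.0]]
force: [-0.3, 0.0, -0.6]
width: 0.508
```

```bash
python3 -m crank '{"offset":[[0.03,-0.005,0.014],[0.06,-0.005,0.014],[0.09,-0.005,0.014],[0.115,-0.005,0.014],[0.115,-0.005,0.014],[0.115,-0.005,0.014]],"delta_rot":[[0,0,0],[0,0,0],[0,0,0],[0,0,0],[0,0,0],[0,0,0]]}'
```

```text
t: 21.55
position: [495.7, 317.1, 21.2]
tool_rot: [[-0.0, 0.987, 0.159], [0.0, 0.159, -0.987], [-1.0, -0.0, -0.0]]
force: [0.1, 0.1, -0.6]
width: 0.513
```

```bash
python3 -m crank '{"offset":[[0.01,0,0],[0.01,0,0],[0.01,0,0],[0.01,0,0],[0.01,0,0]],"delta_rot":[[0,0,0],[0,0,0],[0,0,0],[0,0,0],[0,0,0]]}' 0.72
python3 -m crank '{"offset":[[-0.2,0,0],[-0.5,0,0],[-0.9,0,0]],"delta_rot":[[0,0,0],[0,0,0],[0,0,0]]}' >/dev/null
for i in 1 2 3 4; do python3 -m crank '{"offset":[[-0.4,-0.11,0.4],[-0.8,-0.22,0.8],[-0.9,-0.28,1]],"delta_rot":[[0.002,0,0],[0.002,0,0],[0.002,0,0]]}' >/dev/null; done
python3 -m crank '{"offset":[[0,0,0],[0,0,0],[0,0,0],[0,0,0]],"delta_rot":[[0,0,0],[0,0,0],[0,0,0],[0,0,0]]}' >/dev/null
python3 cases.py wrist 78; python3 cases.py top 34
```

```text
t: 21.97
position: [495.8, 317.1, 20.6]
tool_rot: [[0.0, 0.987, 0.159], [0.0, 0.159, -0.987], [-1.0, 0.0, -0.0]]
force: [0.5, 0.3, -0.1]
width: 0.722
t 23.55 pos [451.9 -11.6 379.3] z [ 0.111 -0.994 -0.001] F [-0.2  0.3  0.3] w 0.72
label [[471.7, -90.5, 53.6, 32.1, 7.2, [386.0, 148.0]]]
label [[499.1, 286.7, 49.0, 29.3, 8.5, [70.0, 89.0]]]
label [[571.7, -80.3, 53.9, 32.6, 4.1, [391.0, 60.0]]]
label [[563.0, -6.7, 53.8, 32.2, 1.9, [326.0, 60.0]]]
label [[501.0, -249.7, 250.3, 101.8, -0.1, [522.0, 129.0]]]
t 23.6 pos [451.9 -11.5 379.3] z [ 0.111 -0.994 -0.001] F [ 0.5 -0.   0.7] w 0.723
label [[496.5, 317.5, 60.5, 39.0, 8.9, [200.0, 205.0]]]
```

```bash
python3 -m crank '{"offset":[[1,0.135,1],[1,0.135,1],[1,0.135,1]],"delta_rot":[[-0.003,0,0],[-0.003,0,0],[-0.003,0,0]]}' >/dev/null
python3 -m crank '{"offset":[[1,0,0],[1,0,0]],"delta_rot":[[0,0,0],[0,0,0]]}' >/dev/null
python3 -m crank '{"offset":[[0.8,0,0],[0.8,0,0],[0.8,0,0],[0.8,0,0],[0.8,0,0]],"delta_rot":[[0,0,0],[0,0,0],[0,0,0],[0,0,0],[0,0,0]]}'
```

```text
t: 24.48
position: [472.5, -90.5, 158.6]
tool_rot: [[0.003, 0.992, 0.129], [-0.001, 0.129, -0.992], [-1.0, 0.003, 0.001]]
force: [0.1, 0.6, -0.0]
width: 0.72
```

```bash
python3 -m crank '{"offset":[[0.3,0,0],[0.6,0,0],[0.8,0,0],[0.8,0,0]],"delta_rot":[[0,0,0],[0,0,0],[0,0,0],[0,0,0]]}' >/dev/null
python3 -m crank '{"offset":[[0.1,0,0],[0.2,0,0],[0.28,0,0],[0.28,0,0],[0.28,0,0]],"delta_rot":[[0,0,0],[0,0,0],[0,0,0],[0,0,0],[0,0,0]]}'
python3 -m crank '{"offset":[[0,0,0],[0,0,0],[0,0,0],[0,0,0],[0,0,0],[0,0,0],[0,0,0],[0,0,0]],"delta_rot":[[0,0,0],[0,0,0],[0,0,0],[0,0,0],[0,0,0],[0,0,0],[0,0,0],[0,0,0]]}' 0 25
python3 -m crank '{"offset":[[-0.2,0,0],[-0.5,0,0],[-0.8,0,0],[-1,0,0],[-1,0,0],[-1,0,0],[-1,0,0]],"delta_rot":[[0,0,0],[0,0,0],[0,0,0],[0,0,0],[0,0,0],[0,0,0],[0,0,0]]}'
```

```text
t: 25.23
position: [471.6, -90.6, 70.3]
tool_rot: [[0.0, 0.992, 0.128], [0.0, 0.128, -0.992], [-1.0, 0.0, -0.0]]
force: [0.1, 0.8, -0.2]
width: 0.719
t: 25.9
position: [472.0, -90.8, 70.8]
tool_rot: [[0.001, 0.992, 0.128], [-0.0, 0.128, -0.992], [-1.0, 0.001, 0.0]]
force: [-2.0, 0.5, 5.6]
width: 0.509
t: 26.48
position: [470.7, -90.4, 148.4]
tool_rot: [[-0.003, 0.992, 0.128], [0.001, 0.128, -0.992], [-1.0, -0.002, -0.001]]
force: [0.2, -0.0, -0.5]
width: 0.506
```

```bash
for i in 1 2 3 4; do python3 -m crank '{"offset":[[0,0.06,-0.33],[0,0.13,-0.67],[0,0.195,-1]],"delta_rot":[[0,0,0],[0,0,0],[0,0,0]]}' >/dev/null; done
python3 -m crank '{"offset":[[0,0.06,-0.33],[0,0.13,-0.67],[0,0.195,-1],[0.2,0.195,-1],[0.5,0.195,-1],[0.5,0.195,-1],[0.5,0.195,-1],[0.5,0.195,-1]],"delta_rot":[[0,0,0],[0,0,0],[-0.0047,0,0],[-0.0047,0,0],[-0.0047,0,0],[-0.0047,0,0],[-0.0047,0,0],[-0.0047,0,0]]}'
```

```text
t: 28.15
position: [497.6, 315.8, 110.2]
tool_rot: [[-0.001, 0.988, 0.157], [-0.0, 0.157, -0.988], [-1.0, -0.001, 0.0]]
force: [-0.0, -0.4, -0.6]
width: 0.509
```

```bash
python3 -m crank '{"offset":[[0.15,-0.005,-0.018],[0.3,-0.005,-0.018],[0.42,-0.005,-0.018],[0.5,-0.005,-0.018],[0.56,-0.005,-0.018],[0.6,-0.005,-0.018],[0.6,-0.005,-0.018],[0.6,-0.005,-0.018]],"delta_rot":[[0,0,0],[0,0,0],[0,0,0],[0,0,0],[0,0,0],[0,0,0],[0,0,0],[0,0,0]]}'
```

```text
t: 28.82
position: [497.0, 317.5, 62.2]
tool_rot: [[0.0, 0.988, 0.157], [0.0, 0.157, -0.988], [-1.0, 0.0, -0.0]]
force: [0.6, -0.1, -1.2]
width: 0.507
```

Then release at contact, rise and go look again.

```bash
python3 -m crank '{"offset":[[0.03,0,0],[0.06,0,0],[0.08,0,0],[0.095,0,0],[0.095,0,0],[0.095,0,0]],"delta_rot":[[0,0,0],[0,0,0],[0,0,0],[0,0,0],[0,0,0],[0,0,0]]}'
python3 -m crank '{"offset":[[0,0,0],[0,0,0],[0,0,0],[0,0,0],[0,0,0]],"delta_rot":[[0,0,0],[0,0,0],[0,0,0],[0,0,0],[0,0,0]]}' 0.72
python3 -m crank '{"offset":[[-0.2,0,0],[-0.5,0,0],[-0.9,0,0]],"delta_rot":[[0,0,0],[0,0,0],[0,0,0]]}' >/dev/null
for i in 1 2 3 4; do python3 -m crank '{"offset":[[-0.3,-0.05,0.33],[-0.6,-0.1,0.67],[-0.8,-0.15,1]],"delta_rot":[[0.005,0,0],[0.005,0,0],[0.005,0,0]]}' >/dev/null; done
python3 -m crank '{"offset":[[0,0,0],[0,0,0],[0,0,0],[0,0,0]],"delta_rot":[[0,0,0],[0,0,0],[0,0,0],[0,0,0]]}' >/dev/null
python3 cases.py wrist 78; python3 cases.py top 62
```

```text
t: 29.32
position: [497.1, 317.5, 54.9]
tool_rot: [[0.0, 0.988, 0.157], [0.0, 0.157, -0.988], [-1.0, 0.0, -0.0]]
force: [-0.7, -0.2, 1.7]
width: 0.51
t: 29.73
position: [496.9, 317.4, 54.5]
tool_rot: [[-0.0, 0.988, 0.157], [0.0, 0.157, -0.988], [-1.0, -0.0, -0.0]]
force: [-0.5, -0.2, 0.6]
width: 0.721
t 31.32 pos [484.6  -4.8 381.2] z [ 0.034 -0.999 -0.001] F [-0.9  0.6 -0.9] w 0.721
label [[498.7, 305.4, 51.9, 31.2, 9.1, [64.0, 136.0]]]
label [[562.9, -7.0, 53.0, 31.5, 1.5, [323.0, 90.0]]]
label [[571.9, -80.6, 53.9, 31.9, 4.2, [386.0, 85.0]]]
label [[505.3, -249.6, 250.5, 102.0, -0.1, [522.0, 137.0]]]
t 31.37 pos [484.6  -4.8 381.3] z [ 0.034 -0.999 -0.001] F [ 0.3  1.  -0. ] w 0.718
label [[496.4, 317.7, 59.8, 38.8, 9.4, [197.0, 204.0]]]
```

```bash
python3 -m crank '{"offset":[[1,0.978,0.06],[1,0.978,0.06],[1,0.978,0.06]],"delta_rot":[[0,0,0],[0,0,0],[0,0,0]]}' >/dev/null
python3 -m crank '{"offset":[[1,0,0],[1,0,0]],"delta_rot":[[0,0,0],[0,0,0]]}' >/dev/null
python3 -m crank '{"offset":[[0.8,0,0],[0.8,0,0],[0.8,0,0],[0.8,0,0],[0.8,0,0],[0.8,0,0]],"delta_rot":[[0,0,0],[0,0,0],[0,0,0],[0,0,0],[0,0,0],[0,0,0]]}'
```

```text
t: 32.33
position: [564.3, -7.8, 161.5]
tool_rot: [[0.005, 0.999, 0.033], [-0.0, 0.033, -0.999], [-1.0, 0.005, 0.0]]
force: [-0.2, 0.5, -0.3]
width: 0.717
```

```bash
python3 -m crank '{"offset":[[0.3,0,-0.01],[0.6,0,-0.01],[0.8,0,-0.01],[0.8,0,-0.01]],"delta_rot":[[0,0,0],[0,0,0],[0,0,0],[0,0,0]]}' >/dev/null
python3 -m crank '{"offset":[[0.1,0,0],[0.2,0,0],[0.3,0,0],[0.3,0,0],[0.3,0,0]],"delta_rot":[[0,0,0],[0,0,0],[0,0,0],[0,0,0],[0,0,0]]}'
python3 -m crank '{"offset":[[0,0,0],[0,0,0],[0,0,0],[0,0,0],[0,0,0],[0,0,0],[0,0,0],[0,0,0]],"delta_rot":[[0,0,0],[0,0,0],[0,0,0],[0,0,0],[0,0,0],[0,0,0],[0,0,0],[0,0,0]]}' 0 25
python3 -m crank '{"offset":[[-0.2,0,0],[-0.5,0,0],[-0.8,0,0],[-1,0,0],[-1,0,0],[-1,0,0],[-1,0,0]],"delta_rot":[[0,0,0],[0,0,0],[0,0,0],[0,0,0],[0,0,0],[0,0,0],[0,0,0]]}'
```

```text
t: 33.08
position: [563.0, -7.2, 70.5]
tool_rot: [[-0.0, 0.999, 0.032], [0.0, 0.032, -0.999], [-1.0, -0.0, -0.0]]
force: [-0.4, 0.6, 0.3]
width: 0.72
t: 33.75
position: [563.5, -7.2, 71.3]
tool_rot: [[0.001, 0.999, 0.032], [-0.0, 0.032, -0.999], [-1.0, 0.001, 0.0]]
force: [0.1, 0.2, 5.7]
width: 0.506
t: 34.33
position: [562.2, -7.1, 148.5]
tool_rot: [[-0.003, 0.999, 0.032], [0.0, 0.032, -0.999], [-1.0, -0.003, -0.0]]
force: [0.7, -0.2, -0.5]
width: 0.509
```

```bash
for i in 1 2 3; do python3 -m crank '{"offset":[[0,-0.06,-0.33],[0,-0.12,-0.67],[0,-0.17,-1]],"delta_rot":[[0,0,0],[0,0,0],[0,0,0]]}' >/dev/null; done
python3 -m crank '{"offset":[[0,-0.06,-0.33],[0,-0.12,-0.67],[0,-0.17,-1],[0,-0.17,-1],[0.2,-0.17,-1],[0.4,-0.17,-1],[0.4,-0.17,-1],[0.4,-0.17,-1],[0.4,-0.17,-1]],"delta_rot":[[-0.01,0,0],[-0.0203,0,0],[-0.0203,0,0],[-0.0203,0,0],[-0.0203,0,0],[-0.0203,0,0],[-0.0203,0,0],[-0.0203,0,0],[-0.0203,0,0]]}'
```

```text
t: 35.83
position: [498.4, 310.5, 118.5]
tool_rot: [[-0.0, 0.987, 0.159], [-0.0, 0.159, -0.987], [-1.0, -0.0, 0.0]]
force: [0.0, -0.1, -1.0]
width: 0.512
```

```bash
python3 -m crank '{"offset":[[0,0,-0.05],[0.1,0,-0.086],[0.2,0,-0.086],[0.28,0,-0.086],[0.34,0,-0.086],[0.34,0,-0.086],[0.34,0,-0.086]],"delta_rot":[[0,0,0],[0,0,0],[0,0,0],[0,0,0],[0,0,0],[0,0,0],[0,0,0]]}'
```

```text
t: 36.42
position: [496.9, 317.5, 90.7]
tool_rot: [[-0.001, 0.987, 0.159], [-0.0, 0.159, -0.987], [-1.0, -0.001, 0.0]]
force: [-0.2, 0.4, -0.4]
width: 0.51
```

```bash
python3 -m crank '{"offset":[[0.03,0.003,0],[0.06,0.003,0],[0.08,0.003,0],[0.095,0.003,0],[0.095,0.003,0],[0.095,0.003,0]],"delta_rot":[[0,0,0],[0,0,0],[0,0,0],[0,0,0],[0,0,0],[0,0,0]]}'
python3 -m crank '{"offset":[[0,0,0],[0,0,0],[0,0,0],[0,0,0],[0,0,0]],"delta_rot":[[0,0,0],[0,0,0],[0,0,0],[0,0,0],[0,0,0]]}' 0.72
python3 -m crank '{"offset":[[-0.2,0,0],[-0.5,0,0],[-0.9,0,0]],"delta_rot":[[0,0,0],[0,0,0],[0,0,0]]}' >/dev/null
for i in 1 2 3 4; do python3 -m crank '{"offset":[[-0.3,-0.05,0.33],[-0.5,-0.1,0.67],[-0.7,-0.15,1]],"delta_rot":[[0.004,0,0],[0.004,0,0],[0.004,0,0]]}' >/dev/null; done
python3 -m crank '{"offset":[[0,0,0],[0,0,0],[0,0,0],[0,0,0]],"delta_rot":[[0,0,0],[0,0,0],[0,0,0],[0,0,0]]}' >/dev/null
python3 cases.py wrist 78; python3 cases.py top 90
```

```text
t: 36.92
position: [497.4, 317.7, 83.7]
tool_rot: [[-0.0, 0.987, 0.159], [0.0, 0.159, -0.987], [-1.0, -0.0, -0.0]]
force: [-0.1, 0.2, -0.7]
width: 0.512
t: 37.33
position: [497.4, 317.7, 83.8]
tool_rot: [[0.0, 0.987, 0.159], [0.0, 0.159, -0.987], [-1.0, 0.0, -0.0]]
force: [1.1, -1.5, 0.7]
width: 0.719
t 38.92 pos [488.7  -4.7 378.6] z [ 0.061 -0.998 -0.001] F [-0.8  0.7 -0.2] w 0.72
label [[495.7, 326.2, 55.3, 33.3, 9.1, [46.0, 135.0]]]
label [[571.6, -80.5, 52.5, 32.2, 3.5, [389.0, 90.0]]]
label [[505.8, -249.1, 250.2, 101.9, -0.1, [522.0, 146.0]]]
t 38.97 pos [488.7  -4.7 378.6] z [ 0.061 -0.998 -0.001] F [ 0.1 -0.4 -1.1] w 0.717
label [[497.0, 317.7, 59.4, 39.0, 8.9, [194.0, 204.0]]]
```

```bash
python3 -m crank '{"offset":[[1,0.978,1],[1,0.978,1],[1,0.978,1],[1,0.978,1]],"delta_rot":[[0,0,0],[0,0,0],[0,0,0],[0,0,0]]}' >/dev/null
python3 -m crank '{"offset":[[1,0,0],[1,0,0]],"delta_rot":[[0,0,0],[0,0,0]]}' >/dev/null
python3 -m crank '{"offset":[[0.8,0,0],[0.8,0,0],[0.8,0,0],[0.8,0,0],[0.8,0,0],[0.8,0,0]],"delta_rot":[[0,0,0],[0,0,0],[0,0,0],[0,0,0],[0,0,0],[0,0,0]]}'
python3 cases.py top 78
```

```text
t: 40.02
position: [573.0, -80.8, 158.9]
tool_rot: [[0.005, 0.998, 0.06], [-0.001, 0.06, -0.998], [-1.0, 0.005, 0.001]]
force: [-0.3, 0.3, 0.2]
width: 0.72
t 40.02 pos [573.  -80.8 158.9] z [ 0.06  -0.998  0.001] F [-0.3  0.3  0.2] w 0.72
label [[497.9, 321.4, 60.0, 39.4, 8.9, [194.0, 204.0]]]
```

```bash
python3 -m crank '{"offset":[[0.3,0,0],[0.6,0,0],[0.8,0,0],[0.8,0,0]],"delta_rot":[[0,0,0],[0,0,0],[0,0,0],[0,0,0]]}' >/dev/null
python3 -m crank '{"offset":[[0.1,0,0],[0.2,0,0],[0.28,0,0],[0.28,0,0],[0.28,0,0]],"delta_rot":[[0,0,0],[0,0,0],[0,0,0],[0,0,0],[0,0,0]]}'
python3 -m crank '{"offset":[[0,0,0],[0,0,0],[0,0,0],[0,0,0],[0,0,0],[0,0,0],[0,0,0],[0,0,0]],"delta_rot":[[0,0,0],[0,0,0],[0,0,0],[0,0,0],[0,0,0],[0,0,0],[0,0,0],[0,0,0]]}' 0 25
python3 -m crank '{"offset":[[-0.2,0,0],[-0.5,0,0],[-0.8,0,0],[-1,0,0],[-1,0,0],[-1,0,0],[-1,0,0]],"delta_rot":[[0,0,0],[0,0,0],[0,0,0],[0,0,0],[0,0,0],[0,0,0],[0,0,0]]}'
```

```text
t: 40.82
position: [571.7, -80.9, 69.4]
tool_rot: [[0.0, 0.998, 0.059], [0.0, 0.059, -0.998], [-1.0, 0.0, -0.0]]
force: [-0.0, -0.2, 1.6]
width: 0.721
t: 41.48
position: [572.1, -80.9, 70.1]
tool_rot: [[0.002, 0.998, 0.059], [-0.0, 0.059, -0.998], [-1.0, 0.002, 0.0]]
force: [-1.0, -0.2, 6.3]
width: 0.509
t: 42.07
position: [570.8, -80.7, 147.2]
tool_rot: [[-0.003, 0.998, 0.059], [0.001, 0.059, -0.998], [-1.0, -0.003, -0.001]]
force: [-0.3, 0.3, -0.9]
width: 0.512
```

```bash
for i in 1 2 3 4; do python3 -m crank '{"offset":[[0,-0.04,-0.33],[0,-0.08,-0.67],[0,-0.125,-1]],"delta_rot":[[0,0,0],[0,0,0],[0,0,0]]}' >/dev/null; done
python3 -m crank '{"offset":[[0,-0.04,-0.33],[0,-0.08,-0.67],[0,-0.125,-1],[0,-0.125,-1],[0.1,-0.125,-1],[0.2,-0.125,-1],[0.2,-0.125,-1],[0.2,-0.125,-1]],"delta_rot":[[-0.01,0,0],[-0.0158,0,0],[-0.0158,0,0],[-0.0158,0,0],[-0.0158,0,0],[-0.0158,0,0],[-0.0158,0,0],[-0.0158,0,0]]}'
```

```text
t: 43.73
position: [497.7, 314.1, 131.6]
tool_rot: [[-0.003, 0.988, 0.157], [-0.002, 0.157, -0.988], [-1.0, -0.003, 0.001]]
force: [0.3, -0.5, -0.8]
width: 0.509
```

```bash
python3 -m crank '{"offset":[[0,0,-0.03],[0.05,0,-0.03],[0.1,0,-0.03],[0.14,0,-0.03],[0.16,0,-0.03],[0.16,0,-0.03]],"delta_rot":[[0,0,0],[0,0,0],[0,0,0],[0,0,0],[0,0,0],[0,0,0]]}'
```

```text
t: 44.23
position: [497.3, 317.7, 119.8]
tool_rot: [[-0.001, 0.987, 0.158], [-0.0, 0.158, -0.987], [-1.0, -0.001, 0.0]]
force: [-0.5, 0.1, -1.2]
width: 0.509
```

```bash
python3 -m crank '{"offset":[[0.03,0,0.003],[0.06,0,0.003],[0.09,0,0.003],[0.113,0,0.003],[0.113,0,0.003],[0.113,0,0.003]],"delta_rot":[[0,0,0],[0,0,0],[0,0,0],[0,0,0],[0,0,0],[0,0,0]]}'
python3 -m crank '{"offset":[[0,0,0],[0,0,0],[0,0,0],[0,0,0],[0,0,0]],"delta_rot":[[0,0,0],[0,0,0],[0,0,0],[0,0,0],[0,0,0]]}' 0.72
python3 -m crank '{"offset":[[-0.2,0,0],[-0.5,0,0],[-0.9,0,0]],"delta_rot":[[0,0,0],[0,0,0],[0,0,0]]}' >/dev/null
for i in 1 2; do python3 -m crank '{"offset":[[-0.3,-0.2,0.33],[-0.5,-0.5,0.67],[-0.7,-0.7,1]],"delta_rot":[[0,0,0],[0,0,0],[0,0,0]]}' >/dev/null; done
python3 -m crank '{"offset":[[0,0,0],[0,0,0],[0,0,0],[0,0,0]],"delta_rot":[[0,0,0],[0,0,0],[0,0,0],[0,0,0]]}' >/dev/null
python3 cases.py top 118
python3 - <<'E'
from h import *
a=cam('top')['color'][140:280,170:460];b=cam('side')['color'][100:400,180:480];w=cam('wrist')['color']
a=cv2.resize(a,(600,290),interpolation=cv2.INTER_CUBIC);b=cv2.resize(b,(300,300));w=cv2.resize(w,(300,300))
cv2.imwrite('pics/f.png',np.vstack([a,np.hstack([b,w])]))
E
```

```text
t: 44.73
position: [497.6, 317.6, 111.3]
tool_rot: [[-0.0, 0.987, 0.158], [-0.0, 0.158, -0.987], [-1.0, -0.0, -0.0]]
force: [0.2, -0.1, -0.6]
width: 0.508
t: 45.15
position: [497.7, 317.6, 111.6]
tool_rot: [[0.0, 0.987, 0.158], [0.0, 0.158, -0.987], [-1.0, 0.0, -0.0]]
force: [0.4, -0.3, -0.9]
width: 0.716
t 46.23 pos [412.3 142.5 294.4] z [ 0.159 -0.987 -0.   ] F [ 0.1 -0.2  0.3] w 0.723
```

View pics/f.png

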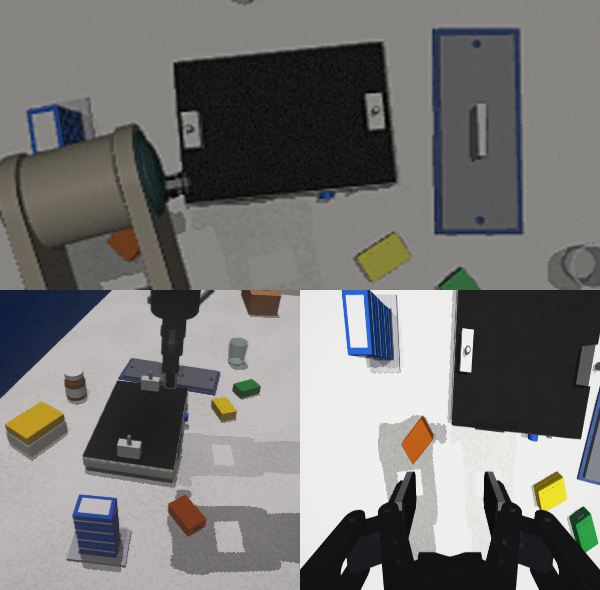

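The views show an empty deck, four cases in a straight column on the tray, and the plate centred on the mat. The small blue item on the shaker's side is its knob, there from the start. I'll do one numeric check, then hand in.

```bash
python3 -m crank '{"offset":[[0,-0.3,0.7],[0,-0.3,1],[0,-0.3,1],[0,-0.3,1],[0,-0.3,1]],"delta_rot":[[0,0,0],[0,0,0],[0,0,0],[0,0,0],[0,0,0]]}' >/dev/null
python3 cases.py wrist 118; python3 cases.py top 118
python3 - <<'E'
from h import *
d=cam('top');im=d['color'];m=np.zeros(im.shape[:2]);m[140:270,383:418]=1
i=im.astype(int);print('plate',rect((m>0)&(i[:,:,0]-i[:,:,2]<30)&(i.max(2)>50),d,12))
env.close_job()
E
```

```text
t 46.85 pos [401.4  59.4 295.3] z [ 0.158 -0.987 -0.001] F [-0.8  0.2 -0.8] w 0.718
t 46.9 pos [401.4  59.9 295.3] z [ 0.159 -0.987 -0.001] F [ 0.6  1.1 -0.2] w 0.722
label [[497.0, 317.8, 59.0, 38.4, 9.4, [191.0, 203.0]]]
plate [[498.3, -288.1, 284.9, 104.1, -1.0, [400.0, 204.0]]]
the job is handed in; nothing more can be done
```

I finished the job and handed it in at about t = 47 s. There was no verdict, so the results below are from my own last checks.

- **Plate:** I lifted it straight up off the dowels. It came off level without binding, with wrist force no more than a few newtons. I then turned it about 95° and laid it on the mat. The last top image puts it at (498.3, -288.1), about 3 mm from the mat centre at (500.8, -289.5) and about 1° off the mat's axis. That camera is coarse, roughly 3 mm per pixel.
- **Cases:** Four were present, and I moved all of them with a 25 N grip onto the tray as one column. The top case measures (497.0, 317.8) at 9.4°, against the tray's dark rectangle at (496.8, 317.2) and 9.1°. The final pictures show the column straight and the deck empty.
- **Checks that gave nothing or looked odd:** the column was out of the wrist camera's view at the very end, so the final stack figures come from the top camera only. While closing on each case I saw brief upward forces of about 6 N, probably fingertips brushing the deck.
- **Bystanders:** I did not approach the tip box, jar, beaker or coloured look-alikes. I saw no case knocked aside during the run.

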